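# Turn the camera display so the dome camera faces the customer

## Task

Turn the display turntable on the shop counter by pushing its rim with your fingertips, gently, until the dome camera stands at the front, squarely behind the blank price ticket. The three cameras stand loose on the turntable: do not touch or lift any of them, let them ride round upright. Leave the turntable at rest, and leave the carton, the power adapter and the tub where they are.

Things in the scene. Friction and masses are not known exactly. Their poses are not given: they have to be found in the camera images.
- base: Fixed base of the display turntable: round foot 200 mm across, carrying a disc 320 mm across. Origin on the counter at the turntable's axis, z up; its +x points to the front. There, on a flat tongue, foot 196 mm from the axis, clear outside the disc, stands the blank white price ticket: 80 mm wide, leaning back, top about 60 mm above the counter.
- disc_top (a point): Centre of the black disc's top, 48 mm above the counter; the underside is at 30 mm. The rim (160 mm radius) has 6 equal finger notches, one every 60 degrees, open outwards, above and below: each about 50 mm wide at the mouth, floor at 144 mm radius, corners rounded 8 mm. A fingertip lowered outside the disc fits into a notch and pushes the disc round.
- turntable (a joint): Angle of the disc in rad, positive anticlockwise from above; it turns more than a full turn either way. Notch k is centred at this angle + k x 60 degrees from the base's +x. Light bearing friction (about 0.5 N at the rim): the disc stays where it is left and coasts only a few degrees when pushed slowly.
- dome: The dome camera, the one to bring to the front: white round foot, 84 mm across and 28 mm high, with a dark smoked half-ball 60 mm across on it, 60 mm high in all. It stands loose on the disc, its centre 60 to 80 mm from the axis, and rides with it. Origin at the centre of its underside, z up.
- dome_mid (a point): Centre of the dome camera, 30 mm above its underside.
- fisheye: Flat fisheye camera: white disc, 80 mm across and 26 mm high, with a small dark lens bump in the middle (38 mm high in all). Stands loose on the turntable, its centre 60 to 80 mm from the axis. Origin at the centre of its underside.
- fisheye_mid (a point): Point on the fisheye camera's axis, 20 mm above its underside.
- bullet: Small bullet camera: white level barrel, 76 mm long and 40 mm across, on a stalk with a round foot 64 mm across; 77 mm high in all. Stands loose on the turntable, its centre 60 to 80 mm from the axis. Origin at the centre of its foot's underside; its lens looks along its own +x.
- bullet_mid (a point): Point on the bullet camera's upright axis, 40 mm above its underside.
- carton_mid (a point): Centre of a plain closed brown carton with a strip of tape, 100 x 85 x 75 mm, on the counter beside the turntable. Leave it.
- adapter_mid (a point): Centre of a black power adapter, 95 x 48 x 32 mm, on the counter beside the turntable. Leave it.
- tub_mid (a point): Centre of a small round tub, 58 mm across and 73 mm high, with a white screw lid, on the counter. Leave it.
Things that resemble listed ones, but are neither listed nor needed, are in the scene too. Leave any brown look-alike of the fisheye alone.

How it is judged:
At the end, for the whole second after the job is handed in: The dome camera stands at the front of the turntable: its centre within 12 mm to either side of the line from the turntable's axis to the price ticket (the base's +x), on the ticket's side of the axis by more than 40 mm. The turntable is at rest, and all three cameras stand upright on it (x of dome_mid in the frame of base above 0.04 m and y of dome_mid in the frame of base between -0.012 and 0.012 m and velocity of joint turntable between -0.05 and 0.05 rad/s and angle between each of dome_mid, fisheye_mid, bullet_mid's own z axis and vertical below 0.15 rad and height (world z) of dome_mid between 0.072 and 0.084 m and horizontal distance between each of dome_mid, fisheye_mid, bullet_mid and base below 0.115 m and height (world z) of fisheye_mid between 0.062 and 0.074 m and height (world z) of bullet_mid between 0.082 and 0.094 m); the robot touches nothing.
It fails at once if a display camera is touched by the robot (contact force between any of the fingers, the arm and dome above 0.3 N or contact force between any of the fingers, the arm and fisheye above 0.3 N or contact force between any of the fingers, the arm and bullet above 0.3 N).
It fails at once if a display camera is lifted off the turntable or tipped over (height (world z) of dome_mid above 0.09 m or height (world z) of fisheye_mid above 0.08 m or height (world z) of bullet_mid above 0.1 m or angle between any of dome_mid, fisheye_mid, bullet_mid's own z axis and vertical above 0.35 rad).
It fails at once if the turntable is spun fast (over 1.5 rad/s) (velocity of joint turntable above 1.5 rad/s or velocity of joint turntable below -1.5 rad/s).
It fails at once if the turntable is pushed by other than the fingers at its rim (by the arm or the gripper's body, or with the grasp point less than 110 mm from the axis) (contact force between the arm and base above 2 N or (contact force between the fingers and base above 0.5 N and horizontal distance between the grasp point and base below 0.11 m)).
It fails at once if the carton, the power adapter or the tub is shifted by more than 15 mm (distance of any of carton_mid, adapter_mid, tub_mid from where it was at the start of the episode above 0.015 m).
It also fails if it takes over 64 s, if anything falls off the work surface, if the arm or the gripper's body presses on something with over 40 N, if the wrist force passes 120 N, or if a joint passes its speed limit or range.

## Robot

A 6-joint arm with a two-finger parallel gripper is mounted at the origin on the work surface. World frame = base frame: x ahead of the robot, y to its left, z up, the work surface at z = 0. Lengths are in m, angles in rad, forces in N, time in s.
With the tool pointing down it reaches from about 0.375 to 0.9 m from the base axis. Payload 3.1 kg.
Tool frame: the origin (TCP) lies on the front face of the gripper's body, between the roots of the fingers; the fingertips stand 73 mm ahead of it and the grasp point (between the pads) lies 54 mm ahead of it (manip.tips_ahead is the distance from the TCP to the fingertips, in m); z points along the fingers, y is the line along which they close (so a half turn about z gives the same grasp; the last joint's range is limited). The gripper opens to 85 mm and grips with 20 to 120 N. Pads are 22 mm wide; open, the fingers measure 114 mm over their backs; the gripper's body (76 mm by 85 mm) begins 54 mm behind the grasp point. The pads swing forward as they close: fully open they stand 13 mm farther back than shut.
Start: joints at [-1.329, 0.527, 1.433, -0, 1.181, -0.178], TCP at [0.255, -0.571, 0.304] pointing down, gripper open.
Joint ranges: [-3.08, 3.08], [-0.75, 2.2], [0.22, 2.44], [-1.43, 4.57], [0, 2.65], [-2.85, 2.85]. Speed limits (rad/s): [2.79, 2.79, 3.14, 3.14, 3.14, 3.14].

## Interface

Orientations are given as a unit quaternion [x, y, z, w].
In Python, from station import sense, eyes, workorder, manip gives the robot as it stands.
- The arm moves only by the shell command python3 -m inch 'ROWS' [OPENING] [FORCE]. ROWS is JSON, a list of rows, each an object of numbers: "dx", "dy", "dz": the shift along the tool's x, y, z in cm; "wx", "wy", "wz": the turn, a rotation vector about the tool's x, y, z in degrees. In form: [{"dx": .., "dy": .., "dz": .., "wx": .., "wy": .., "wz": ..}, ...]. A call has 1 to 10 rows; each row shifts and turns the commanded pose from where the row before left it, along the tool's axes as they then stand; what a row does not reach is not made up. A row lasts 1/8 s, in which the tool goes at most 62.5 mm and 10.7 degrees, less where a joint would pass 70% of its speed; a pose out of reach is approached as far as the arm can. A call with a gripper value outside its range is refused whole. OPENING is the opening, from 0 (shut) to 1 (fully open), set as the call begins (- or left out, the last holds). The fingers move at their own pace and stop on an object; FORCE is the grip in N (left out, the last holds). Time passes only in rows, so rows that do not move let the fingers close. It gives the time, the measured TCP pose, the force, the opening and the grip force at its end, in the units of the state.
- sense(): the state, without advancing time (a new reading comes with each control period).
- eyes.snapshot(name): name is "scene" or "top" or "wrist"; returns the picture (480x640x3 uint8, red, green, blue); there is no depth.
- eyes.camera_params(name): a dict with "fx", "fy", "cx", "cy" (pixels), "rvec" (rotation vector, rad) and "tvec" (3), from world to camera coordinates, as OpenCV has them. Camera axes: x right, y down, z forward; pixel columns grow to the right and rows downward; lengths in m; the calibration is good to about 2 mm. The wrist camera is an equidistant fisheye: a pixel r from the principal point sees the ray r / f radians off the axis. A picture is of the moment at which its call begins: read the wrist's pose just before it. camera_params takes no time and is no camera call; for the wrist camera it gives the pose at the moment of the call.
- workorder.sign_off(): hands the job in; it is judged then, once.
The state is a dict: "t": time; "q": joint angles; "qd": joint speeds; "tau": joint torques, N m; "tcp_pos": TCP position; "tool_rot": TCP orientation; "force": force on the tool from outside, world axes, zero at the start; "ft_torque": the same for the moment, N m; "finger_gap": opening from 0.0 (shut) to 1.0 (fully open); "gripper_force": force on a finger pad.
Only numpy, scipy, OpenCV 4.12 (cv2) and the standard library are available. Lean on these libraries where they do the work, as an engineer would, in place of code of your own. Each camera call takes 0.05 s, during which the arm holds its last target. There are 200 camera calls.

## Working session

There is one attempt and no reset: what is moved stays moved. The work goes in short steps, Python scripts to look and compute and a shell command to move; the robot and the scene stay as the last step left them, time stands still between calls to the robot, and variables do not carry over. Pictures are saved under pics/ and viewed, at most 10 in all, crops included, and the job is handed in when it is done.

```bash
ls; mkdir -p pics; python3 - <<'E'
from station import sense, eyes, workorder, manip
import cv2
s=sense();print(s['t'],s['tcp_pos'],s['tool_rot'],s['finger_gap'],manip.tips_ahead)
for n in("top","scene"):
    cv2.imwrite(f"pics/{n}0.png",eyes.snapshot(n)[:,:,::-1]);print(n,eyes.camera_params(n))
E
```

```text
pics
0.0 [ 0.25463406 -0.57016856  0.30292108] [ 9.78049189e-01  2.08371328e-01 -4.38848878e-05 -1.08198134e-03] 1.0012776802416503 0.0726
top {'fx': 533.617668285824, 'fy': 533.617668285824, 'cx': 324.9218502751634, 'cy': 232.24891082504607, 'rvec': array([ 2.196478  , -2.14251443,  0.08998526]), 'tvec': array([-3.60353762e-04,  5.58768015e-01,  1.13662243e+00])}
scene {'fx': 497.1968961534594, 'fy': 497.1968961534594, 'cx': 319.21371892172135, 'cy': 238.87172382891148, 'rvec': array([ 1.02090483,  2.21808262, -1.20468388]), 'tvec': array([ 0.36601432, -0.17769448,  1.42353781])}
```

View pics/top0.png

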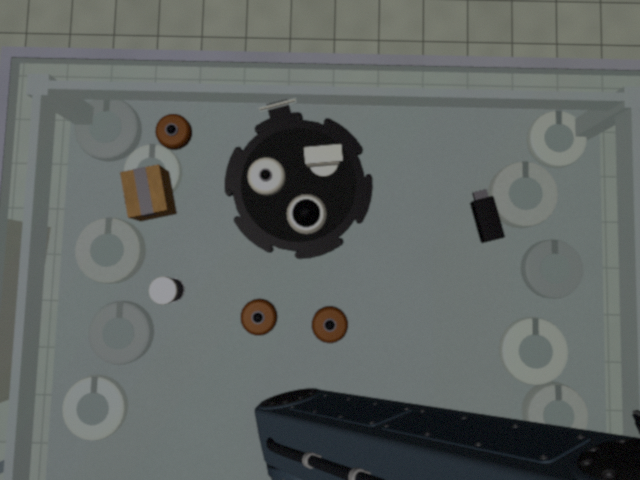

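View pics/scene0.png

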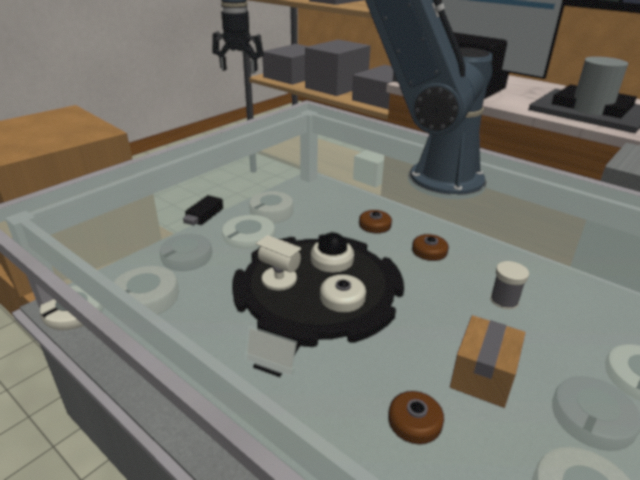

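The top view shows the disc centred near (299,188), the ticket at (278,104) on the far side, and the dome at (306,214) on the near side. The fisheye is at (266,176) and the bullet at (323,158). The dome needs roughly a half turn. Next I measure the disc, notches, ticket and dome.

```bash
cat > h.py <<'E'
from station import sense, eyes
import cv2, numpy as np
def cast(n,uv,z):
    p=eyes.camera_params(n);R,_=cv2.Rodrigues(p['rvec']);c=-R.T@p['tvec']
    uv=np.atleast_2d(np.asarray(uv,float))
    d=np.c_[(uv[:,0]-p['cx'])/p['fx'],(uv[:,1]-p['cy'])/p['fy'],np.ones(len(uv))]@R
    return (c+d*((z-c[2])/d[:,2])[:,None])[:,:2]
def circ(P):
    A=np.c_[2*P,np.ones(len(P))];x=np.linalg.lstsq(A,(P**2).sum(1),rcond=None)[0]
    return x[:2],np.sqrt(x[2]+x[0]**2+x[1]**2)
def big(m,roi):
    k=np.zeros_like(m);x0,y0,x1,y1=roi;k[y0:y1,x0:x1]=m[y0:y1,x0:x1]
    return sorted(cv2.findContours(k,cv2.RETR_EXTERNAL,cv2.CHAIN_APPROX_NONE)[0],key=cv2.contourArea)[::-1]
def disc(im):
    g=im.max(2);m=((g<75)*255).astype(np.uint8)
    c=big(m,(200,100,400,275))[0][:,0]
    P=cast('top',c,.048);o=None
    sel=P
    o=P.mean(0)
    for i in range(15):
        r=np.linalg.norm(P-o,axis=1);s=(r>.154)&(r<.168)
        if s.sum()<20:s=r>.15
        o,R=circ(P[s])
    d=P-o;r=np.linalg.norm(d,axis=1);a=np.arctan2(d[:,1],d[:,0])
    n=(r<.153)&(r>.13)
    return o,R,np.exp(6j*a[n]).sum(),n.sum(),r,a
def whites(im,t=125):
    m=((im.min(2)>t)*255).astype(np.uint8)
    return big(m,(215,90,385,265))
E
python3 - <<'E'
from h import *
im=eyes.snapshot('top');np.save('im0.npy',im)
o,R,e,n,r,a=disc(im);print('disc',o,R,n,np.degrees(np.angle(e))/6,abs(e)/n)
for k in np.argsort(a)[::12]:print(int(np.degrees(a[k])),round(r[k]*1e3),end='; ')
print()
for c in whites(im)[:6]:
    (x,y),q=cv2.minEnclosingCircle(c);print(cv2.contourArea(c),x,y,q,circ(cast('top',c[:,0],.076)), cast('top',[[x,y]],0))
for nm,uv,z in(('carton',(147,192),.075),('tub',(163,290),.073),('adapter',(487,217),.03),('pk1',(259,316),.03),('pk2',(329,324),.03)):print(nm,cast('top',[uv],z))
v=np.zeros((600,800,3),np.uint8);v[:]=cv2.resize(im[95:265,195:422,::-1],(800,600),interpolation=cv2.INTER_CUBIC);cv2.imwrite('pics/crop0.png',v)
E
```

```text
disc [0.65991335 0.07370356] 0.15844687285053652 171 -10.674018325639052 0.7446865057221059
-179 156; -171 159; -162 160; -152 159; -141 157; -135 142; -122 143; -117 159; -107 158; -97 159; -87 157; -80 141; -72 141; -62 147; -55 158; -42 158; -30 158; -20 147; -13 141; -2 141; 4 159; 9 176; 18 176; 24 160; 34 158; 40 142; 55 141; 62 159; 72 158; 82 158; 92 158; 100 149; 110 141; 119 148; 126 158; 139 158; 150 158; 159 147; 166 144; 176 143; 
861.0 305.36077880859375 212.90603637695312 17.13556671142578 (array([0.59352433, 0.05474939]), np.float64(0.03476571890579178)) [[0.60332911 0.05861851]]
787.0 264.81817626953125 175.18182373046875 16.392253875732422 (array([0.6719086 , 0.14277739]), np.float64(0.033623946705707265)) [[0.68667324 0.15235434]]
518.0 323.0 153.5 19.006677627563477 (array([0.72089942, 0.02157431]), np.float64(0.03041957823989241)) [[0.73940706 0.02265744]]
143.5 323.0 167.0 12.041694641113281 (array([0.68953088, 0.01979245]), np.float64(0.017101851110000576)) [[0.70845249 0.02186526]]
0.0 262.0 107.0 9.999999747378752e-05 (array([0.30101103, 0.05658379]), np.float64(0.5268911839549617)) [[0.84403731 0.16439998]]
carton [[0.63000013 0.38984988]]
tub [[0.42576471 0.34574979]]
adapter [[ 0.60007019 -0.33742887]]
pk1 [[0.37468561 0.15008729]]
pk2 [[ 3.61635861e-01 -1.89089063e-04]]
```

View pics/crop0.png

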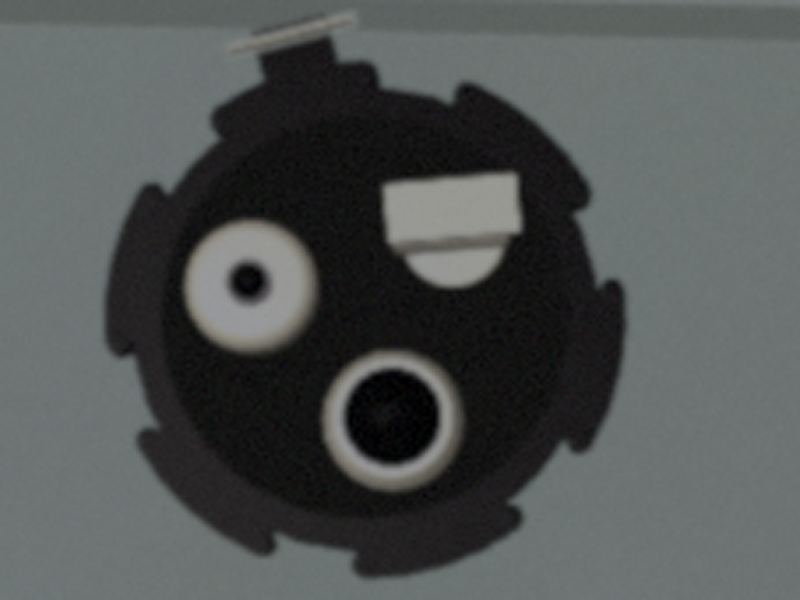

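The crop shows the notches cleanly, centred at about -11°+60k. The ticket's edge runs from crop (228,48) to (356,18). The plan:
- Use the notch at about 109° on the left, which is clear of the bullet.
- Push anticlockwise along the robot side for about 180°.
- Keep the gripper shut and the closing axis radial.

First I compute the ticket direction.

```bash
python3 - <<'E'
from h import *
im=np.load('im0.npy');o=disc(im)[0]
f=lambda x,y:(195+x*227/800,95+y*170/600)
A=lambda d:np.degrees(np.arctan2(d[1],d[0]))
for z in(.03,.06):
    a,b=cast('top',[f(228,48),f(356,18)],z);m=(a+b)/2-o;t=a-b
    print(z,'mid az',A(m),np.linalg.norm(m),'normal az',A(t)-90,np.linalg.norm(t))
a,b=cast('top',[f(294,47),f(303,76)],.004);print('tongue',A(a-o),A(b-o))
for t in(60,80,100):
    for c in whites(im,t)[:2]:
        p,r=circ(cast('top',c[:,0],.070));print(t,p,r,A(p-o),np.linalg.norm(p-o))
p=cast('top',[f(393,417)],.048+.05)[0];print('ball',p,A(p-o),np.linalg.norm(p-o))
E
```

```text
0.03 mid az 15.884504017296909 0.18819956377254374 normal az 14.826280111095699 0.08284095065633358
0.06 mid az 15.778403865975221 0.17757717773001422 normal az 14.826280111095599 0.08068604932427985
tongue 16.277454541650325 15.98716676409464
60 [0.67458375 0.07029224] 0.21117064172867778 -13.090401818942675 0.015061801432905012
80 [0.67458375 0.07029224] 0.21117064172867778 -13.090401818942675 0.015061801432905012
100 [0.65922647 0.07086813] 0.20219158126081435 -103.61737293601654 0.002917438545529279
100 [0.87171709 0.07418651] 0.1081737399729524 0.13064329453541965 0.21180429102140513
ball [0.5903173 0.051492 ] -162.2995287685387 0.07305452571330792
```

```bash
python3 -m inch '[{"dx":1.5,"dy":-1.4},{"dx":3.6,"dy":-3.25},{"dx":3.6,"dy":-3.25},{"dx":3.6,"dy":-3.25},{"dx":3.6,"dy":-3.25},{"dx":3.6,"dy":-3.25},{"dx":3.6,"dy":-3.25},{"dx":3.6,"dy":-3.25},{"dx":3.6,"dy":-3.25},{"dx":3.6,"dy":-3.25}]' 0 20 && python3 -m inch '[{"dx":3.6,"dy":-3.25},{"dx":3.6,"dy":-3.25},{"dx":3.6,"dy":-3.25},{"dx":3.6,"dy":-3.25},{"dx":3.6,"dy":-3.25},{"dx":3.6,"dy":-3.25},{"dx":3.6,"dy":-3.25},{"dx":3.6,"dy":-3.25},{"dx":2,"dy":-1.8,"wz":5},{}]'
```

```text
invalid input at $[0]: expected keys dx, dy, dz, wx, wy, wz
```

```bash
python3 -m inch '[{"dx":1.5,"dy":-1.4,"dz":0,"wx":0,"wy":0,"wz":0},{"dx":3.6,"dy":-3.25,"dz":0,"wx":0,"wy":0,"wz":0},{"dx":3.6,"dy":-3.25,"dz":0,"wx":0,"wy":0,"wz":0},{"dx":3.6,"dy":-3.25,"dz":0,"wx":0,"wy":0,"wz":0},{"dx":3.6,"dy":-3.25,"dz":0,"wx":0,"wy":0,"wz":0},{"dx":3.6,"dy":-3.25,"dz":0,"wx":0,"wy":0,"wz":0},{"dx":3.6,"dy":-3.25,"dz":0,"wx":0,"wy":0,"wz":0},{"dx":3.6,"dy":-3.25,"dz":0,"wx":0,"wy":0,"wz":0},{"dx":3.6,"dy":-3.25,"dz":0,"wx":0,"wy":0,"wz":0},{"dx":3.6,"dy":-3.25,"dz":0,"wx":0,"wy":0,"wz":0}]' 0 20 && python3 -m inch '[{"dx":3.6,"dy":-3.25,"dz":0,"wx":0,"wy":0,"wz":0},{"dx":3.6,"dy":-3.25,"dz":0,"wx":0,"wy":0,"wz":0},{"dx":3.6,"dy":-3.25,"dz":0,"wx":0,"wy":0,"wz":0},{"dx":3.6,"dy":-3.25,"dz":0,"wx":0,"wy":0,"wz":0},{"dx":3.6,"dy":-3.25,"dz":0,"wx":0,"wy":0,"wz":0},{"dx":3.6,"dy":-3.25,"dz":0,"wx":0,"wy":0,"wz":0},{"dx":3.6,"dy":-3.25,"dz":0,"wx":0,"wy":0,"wz":0},{"dx":3.6,"dy":-3.25,"dz":0,"wx":0,"wy":0,"wz":0},{"dx":2,"dy":-1.8,"dz":0,"wx":0,"wy":0,"wz":5},{"dx":0,"dy":0,"dz":0,"wx":0,"wy":0,"wz":0}]'
python3 -c "
from station import sense
s=sense();print(s)"
```

```text
t: 1.4
tcp_pos: [0.4391, -0.1498, 0.304]
tool_rot: [0.978, 0.209, -0.0, -0.0]
force: [0.4, 1.4, -0.1]
finger_gap: -0.003
gripper_force: 0.0
t: 2.65
tcp_pos: [0.6063, 0.2292, 0.3035]
tool_rot: [0.986, 0.168, -0.0, -0.0]
force: [-0.4, 0.4, 0.2]
finger_gap: 0.001
gripper_force: 0.0
{'t': 2.65, 'q': array([1.89207994e-01, 5.60026649e-01, 1.37075549e+00, 3.44950948e-04,
       1.21152922e+00, 1.42324523e+00]), 'qd': array([-0.04289298, -0.01498145,  0.04304096, -0.02084311,  0.00794835,
       -0.03542311]), 'tau': array([  0.89893134, -45.78477502, -18.86870027,   0.14436824,
        -0.08320487,   0.19094337]), 'tcp_pos': array([0.60630227, 0.22919671, 0.30351074]), 'tool_rot': array([ 9.85867719e-01,  1.67525180e-01, -3.62640552e-04, -1.53922625e-04]), 'force': array([-0.35935058,  0.43827351,  0.16584244]), 'ft_torque': array([0.01891192, 0.06366237, 0.00543349]), 'gripper_force': 0.0, 'finger_gap': 0.001465851819086447}
```

```bash
python3 -m inch '[{"dx":0,"dy":0,"dz":3,"wx":0,"wy":0,"wz":0},{"dx":0,"dy":0,"dz":4,"wx":0,"wy":0,"wz":0},{"dx":0,"dy":0,"dz":4,"wx":0,"wy":0,"wz":0},{"dx":0,"dy":0,"dz":3,"wx":0,"wy":0,"wz":0},{"dx":0,"dy":0,"dz":1.5,"wx":0,"wy":0,"wz":0},{"dx":0,"dy":0,"dz":0,"wx":0,"wy":0,"wz":0}]'
python3 - <<'E'
from h import *
a=eyes.snapshot('wrist');b=eyes.snapshot('scene')
v=np.vstack([cv2.resize(a,(400,300)),cv2.resize(b,(400,300))])
cv2.imwrite('pics/w1.png',np.hstack([a[:,60:580,::-1][:, :, :],])[:, :520]);cv2.imwrite('pics/s1.png',cv2.resize(b[200:400,180:447,::-1],(800,600)))
E
```

```text
t: 3.4
tcp_pos: [0.6064, 0.2261, 0.1483]
tool_rot: [0.986, 0.165, -0.001, 0.0]
force: [0.1, 0.1, 1.3]
finger_gap: 0.003
gripper_force: 0.0
```

View pics/w1.png

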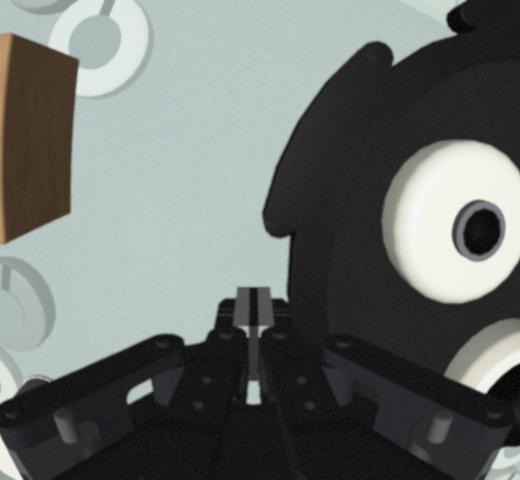

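View pics/s1.png

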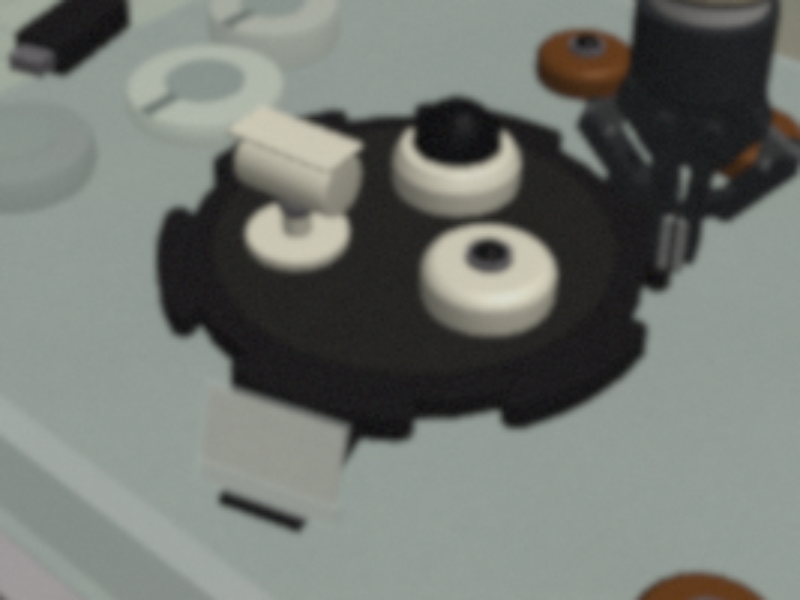

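The wrist and scene views show the shut fingers standing in the left notch, with the tip near scene-crop (668,275). The inner knuckle overhangs towards the fisheye. I'll turn the tool 20° so the knuckle points away from it, move out slightly and descend.

```bash
python3 -m inch '[{"dx":0,"dy":-0.25,"dz":0,"wx":0,"wy":0,"wz":6},{"dx":0,"dy":0,"dz":0,"wx":0,"wy":0,"wz":7},{"dx":0,"dy":0,"dz":0,"wx":0,"wy":0,"wz":7},{"dx":0,"dy":0,"dz":0,"wx":0,"wy":0,"wz":0},{"dx":0,"dy":0,"dz":1,"wx":0,"wy":0,"wz":0},{"dx":0,"dy":0,"dz":1.3,"wx":0,"wy":0,"wz":0},{"dx":0,"dy":0,"dz":1.3,"wx":0,"wy":0,"wz":0},{"dx":0,"dy":0,"dz":0.7,"wx":0,"wy":0,"wz":0},{"dx":0,"dy":0,"dz":0,"wx":0,"wy":0,"wz":0}]'
python3 - <<'E'
from h import *
s=sense();p=s['tcp_pos'];x,y=s['tool_rot'][:2];o=disc(np.load('im0.npy'))[0]
d=p[:2]-o;print(p,np.linalg.norm(d),np.degrees(np.arctan2(d[1],d[0])),'azx',2*np.degrees(np.arctan2(y,x)),s['q'][5],s['force'])
v=eyes.snapshot('scene')
cv2.imwrite('pics/s2.png',cv2.resize(v[200:350,260:460,::-1],(800,600)))
E
```

```text
t: 4.62
tcp_pos: [0.606, 0.229, 0.1047]
tool_rot: [1.0, -0.008, -0.001, 0.0]
force: [-0.0, -0.7, 0.3]
finger_gap: -0.003
gripper_force: 0.0
[0.60600976 0.22900207 0.10470793] 0.164387412272638 109.1417138924624 azx -0.9412105825035325 1.7763106822812984 [-0.04724288 -0.72075521  0.29659875]
```

View pics/s2.png

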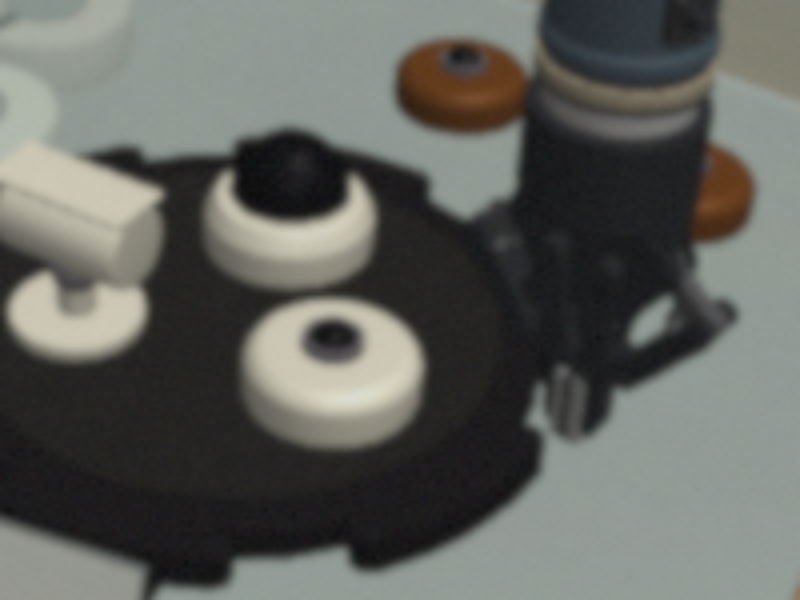

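The fingers stand beside the disc in the notch, with the knuckle clear of the fisheye. I start the stroke slowly, 2° per row.

```bash
cat > pos.py <<'E'
from h import *
s=sense();p=s['tcp_pos'];x,y=s['tool_rot'][:2];o=disc(np.load('im0.npy'))[0]
d=p[:2]-o;print(s['t'],p,'rho',np.linalg.norm(d),'az',np.degrees(np.arctan2(d[1],d[0])),'azx',2*np.degrees(np.arctan2(y,x)),s['q'][5],s['force'])
E
python3 -m inch '[{"dx":-0.536,"dy":0.206,"dz":0,"wx":0,"wy":0,"wz":-2},{"dx":-0.536,"dy":0.206,"dz":0,"wx":0,"wy":0,"wz":-2},{"dx":-0.536,"dy":0.206,"dz":0,"wx":0,"wy":0,"wz":-2},{"dx":-0.536,"dy":0.206,"dz":0,"wx":0,"wy":0,"wz":-2},{"dx":-0.536,"dy":0.206,"dz":0,"wx":0,"wy":0,"wz":-2},{"dx":-0.536,"dy":0.206,"dz":0,"wx":0,"wy":0,"wz":-2},{"dx":-0.536,"dy":0.206,"dz":0,"wx":0,"wy":0,"wz":-2}]'
python3 pos.py
```

```text
t: 5.55
tcp_pos: [0.5703, 0.2115, 0.1062]
tool_rot: [0.993, 0.115, 0.0, -0.0]
force: [0.3, 1.1, 0.8]
finger_gap: -0.002
gripper_force: 0.3
5.55 [0.57026474 0.21146312 0.10616422] rho 0.16436108941553465 az 123.05452547473475 azx 13.181478094289732 1.5119681837839867 [0.30016063 1.12881764 0.75704959]
```

```bash
python3 -m inch '[{"dx":-0.801,"dy":0.315,"dz":0,"wx":0,"wy":0,"wz":-3},{"dx":-0.801,"dy":0.315,"dz":0,"wx":0,"wy":0,"wz":-3},{"dx":-0.801,"dy":0.315,"dz":0,"wx":0,"wy":0,"wz":-3},{"dx":-0.801,"dy":0.315,"dz":0,"wx":0,"wy":0,"wz":-3},{"dx":-0.801,"dy":0.315,"dz":0,"wx":0,"wy":0,"wz":-3},{"dx":-0.801,"dy":0.315,"dz":0,"wx":0,"wy":0,"wz":-3},{"dx":-0.801,"dy":0.315,"dz":0,"wx":0,"wy":0,"wz":-3},{"dx":-0.801,"dy":0.315,"dz":0,"wx":0,"wy":0,"wz":-3},{"dx":-0.801,"dy":0.315,"dz":0,"wx":0,"wy":0,"wz":-3},{"dx":-0.801,"dy":0.315,"dz":0,"wx":0,"wy":0,"wz":-3}]'
python3 pos.py; python3 - <<'E'
from h import *
v=eyes.snapshot('scene');u=eyes.snapshot('top')
cv2.imwrite('pics/s3.png',np.hstack([cv2.resize(v[180:380,200:460,::-1],(400,308)),cv2.resize(u[80:300,195:480,::-1],(400,308))]))
E
```

```text
t: 6.8
tcp_pos: [0.513, 0.1481, 0.1061]
tool_rot: [0.93, 0.368, -0.0, -0.0]
force: [-0.2, -0.1, 0.4]
finger_gap: -0.001
gripper_force: 0.4
6.8 [0.51296384 0.14806524 0.10606992] rho 0.1646930940961938 az 153.15896632325084 azx 43.21601005961423 0.8877244115842965 [-0.16355131 -0.09127662  0.36306221]
```

View pics/s3.png

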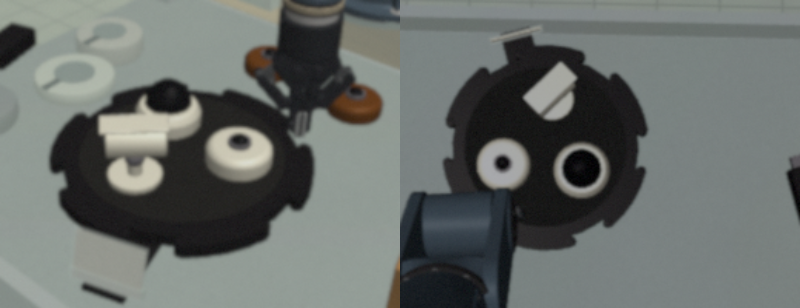

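The disc has turned about 40° and the cameras are riding upright. I continue the same arc.

```bash
python3 -m inch '[{"dx":-0.801,"dy":0.315,"dz":0,"wx":0,"wy":0,"wz":-3},{"dx":-0.801,"dy":0.315,"dz":0,"wx":0,"wy":0,"wz":-3},{"dx":-0.801,"dy":0.315,"dz":0,"wx":0,"wy":0,"wz":-3},{"dx":-0.801,"dy":0.315,"dz":0,"wx":0,"wy":0,"wz":-3},{"dx":-0.801,"dy":0.315,"dz":0,"wx":0,"wy":0,"wz":-3},{"dx":-0.801,"dy":0.315,"dz":0,"wx":0,"wy":0,"wz":-3},{"dx":-0.801,"dy":0.315,"dz":0,"wx":0,"wy":0,"wz":-3},{"dx":-0.801,"dy":0.315,"dz":0,"wx":0,"wy":0,"wz":-3},{"dx":-0.801,"dy":0.315,"dz":0,"wx":0,"wy":0,"wz":-3},{"dx":-0.801,"dy":0.315,"dz":0,"wx":0,"wy":0,"wz":-3}]' && python3 pos.py && python3 -m inch '[{"dx":-0.801,"dy":0.315,"dz":0,"wx":0,"wy":0,"wz":-3},{"dx":-0.801,"dy":0.315,"dz":0,"wx":0,"wy":0,"wz":-3},{"dx":-0.801,"dy":0.315,"dz":0,"wx":0,"wy":0,"wz":-3},{"dx":-0.801,"dy":0.315,"dz":0,"wx":0,"wy":0,"wz":-3},{"dx":-0.801,"dy":0.315,"dz":0,"wx":0,"wy":0,"wz":-3},{"dx":-0.801,"dy":0.315,"dz":0,"wx":0,"wy":0,"wz":-3},{"dx":-0.801,"dy":0.315,"dz":0,"wx":0,"wy":0,"wz":-3},{"dx":-0.801,"dy":0.315,"dz":0,"wx":0,"wy":0,"wz":-3},{"dx":-0.801,"dy":0.315,"dz":0,"wx":0,"wy":0,"wz":-3},{"dx":-0.801,"dy":0.315,"dz":0,"wx":0,"wy":0,"wz":-3}]' && python3 pos.py
```

```text
t: 8.15
tcp_pos: [0.496, 0.065, 0.1061]
tool_rot: [0.803, 0.596, 0.0, 0.0]
force: [-1.2, 0.0, 0.9]
finger_gap: -0.0
gripper_force: 0.3
8.15 [0.49603863 0.06495967 0.10605885] rho 0.16410782186112813 az -176.94575489152703 azx 73.14037278521786 0.2004392081049375 [-1.18049278  0.00488391  0.87253416]
t: 9.4
tcp_pos: [0.5225, -0.0159, 0.1061]
tool_rot: [0.622, 0.783, 0.0, 0.0]
force: [0.8, 1.6, 0.4]
finger_gap: -0.004
gripper_force: 0.3
9.4 [ 0.52248192 -0.01593359  0.10605286] rho 0.164079906475545 az -146.88632789132387 azx 103.13893076154596 -0.4740611057281635 [0.8152042  1.55198899 0.43703584]
```

```bash
python3 -m inch '[{"dx":-0.801,"dy":0.315,"dz":0,"wx":0,"wy":0,"wz":-3},{"dx":-0.801,"dy":0.315,"dz":0,"wx":0,"wy":0,"wz":-3},{"dx":-0.801,"dy":0.315,"dz":0,"wx":0,"wy":0,"wz":-3},{"dx":-0.801,"dy":0.315,"dz":0,"wx":0,"wy":0,"wz":-3},{"dx":-0.801,"dy":0.315,"dz":0,"wx":0,"wy":0,"wz":-3},{"dx":-0.801,"dy":0.315,"dz":0,"wx":0,"wy":0,"wz":-3},{"dx":-0.801,"dy":0.315,"dz":0,"wx":0,"wy":0,"wz":-3},{"dx":-0.801,"dy":0.315,"dz":0,"wx":0,"wy":0,"wz":-3},{"dx":-0.801,"dy":0.315,"dz":0,"wx":0,"wy":0,"wz":-3},{"dx":-0.801,"dy":0.315,"dz":0,"wx":0,"wy":0,"wz":-3}]' && python3 pos.py && python3 -m inch '[{"dx":-0.801,"dy":0.315,"dz":0,"wx":0,"wy":0,"wz":-3},{"dx":-0.801,"dy":0.315,"dz":0,"wx":0,"wy":0,"wz":-3},{"dx":-0.801,"dy":0.315,"dz":0,"wx":0,"wy":0,"wz":-3},{"dx":-0.801,"dy":0.315,"dz":0,"wx":0,"wy":0,"wz":-3},{"dx":-0.801,"dy":0.315,"dz":0,"wx":0,"wy":0,"wz":-3},{"dx":-0.801,"dy":0.315,"dz":0,"wx":0,"wy":0,"wz":-3},{"dx":-0.536,"dy":0.206,"dz":0,"wx":0,"wy":0,"wz":-2},{"dx":-0.536,"dy":0.206,"dz":0,"wx":0,"wy":0,"wz":-2},{"dx":-0.536,"dy":0.206,"dz":0,"wx":0,"wy":0,"wz":-2}]' && python3 pos.py
cat > look.py <<'E'
from h import *
import sys
im=eyes.snapshot('top');np.save(sys.argv[1]+'.npy',im);o=disc(np.load('im0.npy'))[0]
A=lambda d:np.degrees(np.arctan2(d[1],d[0]))
for c in whites(im)[:5]:
    if cv2.contourArea(c)<400: continue
    p,r=circ(cast('top',c[:,0],.076));h=im[c[:,0,1].min()+10:c[:,0,1].max()-10,c[:,0,0].min()+10:c[:,0,0].max()-10].max(2).mean()
    print(cv2.contourArea(c),c[:,0].mean(0),p,r,A(p-o),np.linalg.norm(p-o),'mid bright',h)
cv2.imwrite('pics/'+sys.argv[1]+'.png',cv2.resize(im[80:300,195:488,::-1],(800,600)))
E
python3 look.py t4
```

```text
t: 10.65
tcp_pos: [0.5856, -0.0727, 0.1059]
tool_rot: [0.398, 0.918, 0.0, -0.0]
force: [-0.1, 0.3, -0.6]
finger_gap: 0.003
gripper_force: 0.3
10.65 [ 0.58557366 -0.07270679  0.10593245] rho 0.16420225326508078 az -116.91913025687977 azx 133.13533746473948 -1.065808025242858 [-0.06544335  0.25815517 -0.62970503]
t: 11.78
tcp_pos: [0.6517, -0.0904, 0.1059]
tool_rot: [0.198, 0.98, 0.0, -0.0]
force: [0.2, 0.6, -0.4]
finger_gap: 0.001
gripper_force: 0.2
11.775 [ 0.65169263 -0.09041525  0.10589433] rho 0.1643245745905688 az -92.86754876131151 azx 157.16686870472176 -1.4796704052819767 [ 0.15280392  0.56950355 -0.43445413]
3860.5 [283.78715596 124.63669725] [0.69547553 0.07517674] 0.16047385539892087 2.372138251097142 0.03559268133072105 mid bright 69.97798657718121
921.0 [303.04081633 150.75510204] [0.72644275 0.06367273] 0.03657082394703979 -8.574070584196534 0.06728134508204872 mid bright 13.464285714285714
791.5 [320.60215054 202.11827957] [0.61710233 0.02380777] 0.033717660700287276 -130.62987186957824 0.06574475517254522 mid bright 95.42857142857143
687.0 [260.32758621 188.75      ] [0.64715328 0.14866767] 0.03234565058683579 99.66005482454716 0.07604233686508984 mid bright 176.84736842105264
549.5 [300.23478261  91.63478261] [0.83549429 0.07341687] 0.1081303918417494 -0.09355284226169709 0.17558117724320915 mid bright nanlook.py:7: RuntimeWarning: Mean of empty slice.
  p,r=circ(cast('top',c[:,0],.076));h=im[c[:,0,1].min()+10:c[:,0,1].max()-10,c[:,0,0].min()+10:c[:,0,0].max()-10].max(2).mean()
  ret = ret.dtype.type(ret / rcount)
```

View pics/t4.png

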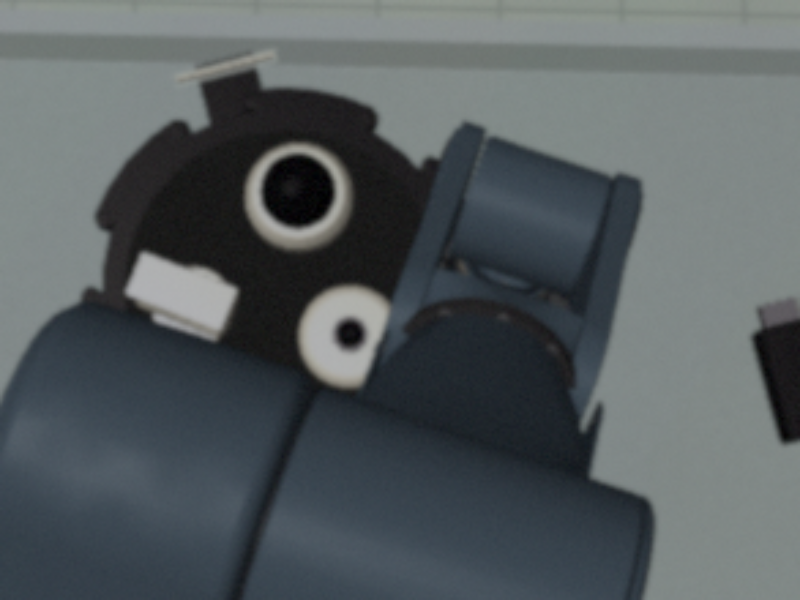

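The dome is at -8.6° from top-view (303,151), and the target is about 15.3°. I push 23° more, slowing down.

```bash
python3 -m inch '[{"dx":-0.536,"dy":0.206,"dz":0,"wx":0,"wy":0,"wz":-2},{"dx":-0.536,"dy":0.206,"dz":0,"wx":0,"wy":0,"wz":-2},{"dx":-0.536,"dy":0.206,"dz":0,"wx":0,"wy":0,"wz":-2},{"dx":-0.536,"dy":0.206,"dz":0,"wx":0,"wy":0,"wz":-2},{"dx":-0.536,"dy":0.206,"dz":0,"wx":0,"wy":0,"wz":-2},{"dx":-0.536,"dy":0.206,"dz":0,"wx":0,"wy":0,"wz":-2},{"dx":-0.536,"dy":0.206,"dz":0,"wx":0,"wy":0,"wz":-2},{"dx":-0.536,"dy":0.206,"dz":0,"wx":0,"wy":0,"wz":-2},{"dx":-0.536,"dy":0.206,"dz":0,"wx":0,"wy":0,"wz":-2}]' && python3 -m inch '[{"dx":-0.269,"dy":0.101,"dz":0,"wx":0,"wy":0,"wz":-1},{"dx":-0.269,"dy":0.101,"dz":0,"wx":0,"wy":0,"wz":-1},{"dx":-0.269,"dy":0.101,"dz":0,"wx":0,"wy":0,"wz":-1},{"dx":-0.269,"dy":0.101,"dz":0,"wx":0,"wy":0,"wz":-1},{"dx":-0.269,"dy":0.101,"dz":0,"wx":0,"wy":0,"wz":-1},{"dx":0,"dy":0,"dz":0,"wx":0,"wy":0,"wz":0}]' && python3 pos.py; python3 look.py t5 2>/dev/null
```

```text
t: 12.95
tcp_pos: [0.7031, -0.085, 0.1059]
tool_rot: [0.042, 0.999, 0.0, -0.0]
force: [-0.6, -0.2, -0.0]
finger_gap: -0.0
gripper_force: 0.2
t: 13.7
tcp_pos: [0.7169, -0.0806, 0.106]
tool_rot: [-0.001, 1.0, -0.0, 0.0]
force: [1.1, 0.1, 0.7]
finger_gap: -0.002
gripper_force: 0.0
13.7 [ 0.71686128 -0.0806297   0.10600939] rho 0.16450478572413044 az -69.7462795177035 azx 180.06906202781397 -1.838624823941378 [1.05245527 0.12639942 0.66385569]
2807.0 [268.07843137 120.53676471] [0.73231897 0.11840588] 0.1187159338745683 31.690654857560578 0.08509330999779106 mid bright 72.4229407979408
919.0 [290.04081633 150.79591837] [0.72558422 0.09111215] 0.03653152660783858 14.846958504320442 0.06793910481067593 mid bright 14.056122448979592
```

The dome is at 14.85°, within about 1.5 mm of the line. I back off, move out and lift away.

```bash
python3 -m inch '[{"dx":0.35,"dy":-0.14,"dz":0,"wx":0,"wy":0,"wz":0},{"dx":-0.3,"dy":-0.9,"dz":0,"wx":0,"wy":0,"wz":0},{"dx":-0.4,"dy":-1.2,"dz":0,"wx":0,"wy":0,"wz":0},{"dx":-0.3,"dy":-1,"dz":-1,"wx":0,"wy":0,"wz":0},{"dx":0,"dy":-1,"dz":-4,"wx":0,"wy":0,"wz":0},{"dx":0,"dy":-2,"dz":-5,"wx":0,"wy":0,"wz":0},{"dx":0,"dy":-4,"dz":-5,"wx":0,"wy":0,"wz":0},{"dx":0,"dy":-4,"dz":-3,"wx":0,"wy":0,"wz":0},{"dx":0,"dy":-4,"dz":0,"wx":0,"wy":0,"wz":0},{"dx":0,"dy":0,"dz":0,"wx":0,"wy":0,"wz":0}]'; python3 look.py t6 2>/dev/null; sed -i 's/.*pics.*//' look.py; python3 look.py t7 2>/dev/null
```

```text
t: 15.0
tcp_pos: [0.7226, -0.267, 0.2862]
tool_rot: [0.002, 1.0, -0.001, 0.001]
force: [0.2, 0.3, -0.3]
finger_gap: 0.0
gripper_force: 0.0
8286.5 [291.58448459 166.26673751] [0.66067968 0.07480693] 0.18254313019934912 55.21853085077215 0.0013433870366480192 mid bright 83.12865817467927
971.5 [289.96039604 150.88118812] [0.72489803 0.09092677] 0.03760964637794217 14.844096315275738 0.06722833225108277 mid bright 15.433333333333334
923.5 [328.36363636 190.90909091] [0.64171224 0.00743644] 0.03624346180733523 -105.35827829365176 0.06872126290048855 mid bright 110.0047619047619
716.0 [300.47687861  92.12716763] [0.84194444 0.07298797] 0.10738372590686936 -0.22523733528670273 0.18203250142902594 mid bright nan
629.5 [267.32380952 199.56190476] [0.61977172 0.13532642] 0.03250349876644813 123.08054714041047 0.0735440499901781 mid bright nan
8282.0 [291.80744681 166.29787234] [0.66046795 0.07469043] 0.18266251079631882 60.66465288527591 0.001132024649241096 mid bright 83.23827786148016
968.0 [290.11 150.7 ] [0.72507146 0.09085076] 0.037517855578583295 14.74383298602822 0.06737660399091538 mid bright 15.354166666666666
926.0 [328.46938776 190.84693878] [0.64159128 0.00753255] 0.03627487084026747 -105.47686022563593 0.0686607661333246 mid bright 109.69047619047619
793.0 [268.62658228 204.13924051] [0.61752172 0.13422763] 0.03258429757467201 125.00776224724875 0.07389324778689839 mid bright 183.12418300653596
724.0 [300.47687861  92.15028902] [0.84567827 0.07303013] 0.1070523758649106 -0.2077058964087018 0.18576614811308956 mid bright nan
```

View pics/t6.png

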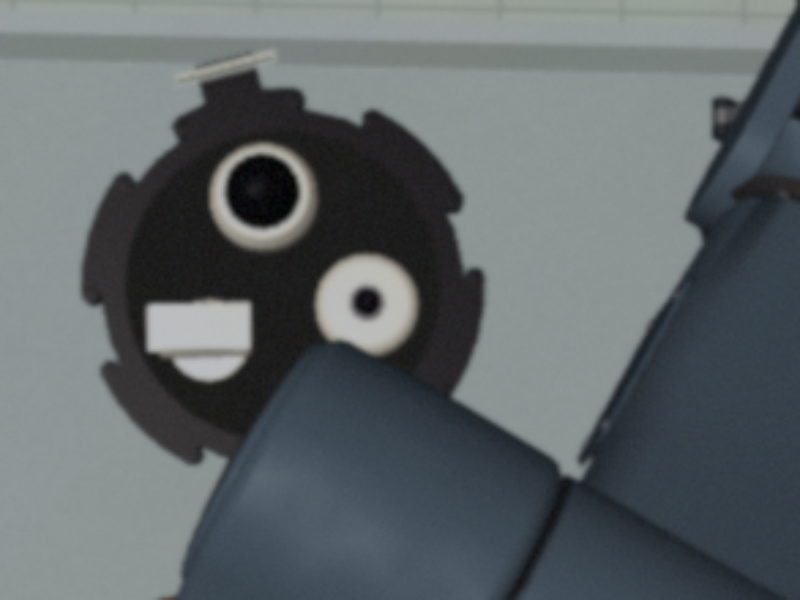

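The picture shows the dome at crop (263,195), directly behind the ticket at (226,66). The disc is at rest, all three cameras are upright, and the robot is clear. I hand the job in.

```bash
python3 -c "
from station import workorder
print(workorder.sign_off())"
```

```text
the job is handed in; nothing more can be done
None
```

I turned the turntable about 178° anticlockwise and handed the job in. The dome camera is within about 1.5 mm of the ticket line, all three cameras are upright, the disc is at rest and the arm is clear; the sign-off gave no verdict.

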